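Hold a spring clip open astride a sign card

ROBOT

A 6-joint arm with a two-finger parallel gripper is mounted at the origin on the work surface. World frame = base frame: x ahead of the robot, y to its left, z up, the work surface at z = 0. Lengths are in m, angles in rad, forces in N, time in s.
With the tool pointing down it reaches from about 0.325 to 0.775 m from the base axis. Payload 5.5 kg.
Tool frame: the origin (TCP) lies between the finger pads; the fingertips stand 8 mm ahead of it and the grasp point (between the pads) lies 11 mm behind it (tcp_to_tips is the distance from the TCP to the fingertips, in m); z points along the fingers, y is the direction in which the jaws open and shut (so a half turn about z gives the same grasp; the last joint's range is limited). The gripper opens to 88 mm and grips with 3 to 60 N. Pads are 20 mm wide; open, the fingers measure 115 mm over their backs; the gripper's body (75 mm by 178 mm) begins 61 mm behind the grasp point.
Start: joints at [1.195, 0.091, 1.231, -0, 1.82, -0.057], TCP at [0.188, 0.57, 0.231] pointing down, gripper open.
Joint ranges: [-2.87, 2.87], [-0.86, 2.18], [0.17, 2.46], [-1.51, 4.65], [0.06, 2.69], [-2.65, 2.65]. Speed limits (rad/s): [2.57, 2.57, 3.01, 3.14, 3.14, 3.14].

INTERFACE

Orientations are given as a unit quaternion [w, x, y, z].
In Python, from bench import * gives the robot as it stands. Calls block until the motion is done:
- move_to(position, orientation): joint-space move of the TCP to a pose.
- move_l(position, speed=0.15, orientation=None): straight line of the TCP; orientation=None keeps the orientation; speed is the mean speed in m/s.
- movej(angles): joint-space move.
- gripper_open() and close(): open the fingers fully, or close them until they stop; the grip force is fixed at half the most.
- hold(seconds).
- inverse_kinematics(position, orientation): joint angles nearest the present ones, or None.
- state(): the state.
- get_image(name): name is "scene" or "top" or "wrist"; returns a dict with "frame" (480x640x3 uint8, blue, green, red), "depth" (480x640 float32, m along the optical axis (not along the pixel's ray), 0 where there is no reading), "camera_matrix" (3x3 intrinsics, pixels), "view" (4x4, takes a point from world to camera coordinates). Camera axes: x right, y up, looking along -z (the intrinsics and any distortion apply to the point x, -y, -z); pixel columns grow to the right and rows downward; lengths in m; the calibration is good to about 2 mm. A picture is of the moment at which its call begins.
A pose or a line that the arm cannot do raises IKError and nothing moves.
- job_done(): hands the job in, once; it reports no verdict.
The state is a dict: "time": time; "joint_pos": joint angles; "dq": joint speeds; "joint_torque": joint torques, N m; "ee_pos": TCP position; "ee_rot": TCP orientation; "ft_force": force on the tool from outside, world axes, zero at the start; "moment": the same for the moment, N m; "finger_gap": finger opening in m.
Only numpy, scipy, OpenCV 4.12 (cv2) and the standard library are available. Lean on these libraries where they do the work, as an engineer would, in place of code of your own. Each camera call takes 0.05 s, during which the arm holds its last target.

TASK

Take the larger of the two spring clips off the wall of the ticket box by squeezing its handles, carry it to the sign and lower its spread jaws over the middle of the card's top edge, one jaw on each face and their tips a centimetre or two below the edge. Finish holding it there: keep squeezing so that the jaws gape clear of both faces and touch nothing, because I am about to slip a ticket in beside the card. Do not let the clip bite or knock the card, and leave the sign, the small clip and the other things where they are.

Things in the scene. Friction and masses are not known exactly. Their poses are not given: they have to be found in the camera images.
- clip_grip (a point): Larger clip, point midway between its handles at the height to grip: 38 mm above the hinge pin, 14 mm below the handle tops. x: the way the handles are squeezed (across the wall), y along the hinge pin (along the wall), z up from jaws to handles. Carried by lever a (the -x one), so once the clip is squeezed between two fingers these axes lean by half the spread about y.
- clip_tip_a (a point): Lower inner end of one jaw (lever a, the -x side at the start), 83 mm below the grip point and 45 mm below the hinge pin. The clip's jaws hang below the hand: midway between tips a and b is the centre of the mouth. Axes as clip_grip.
- clip_tip_b (a point): Lower inner end of the other jaw (lever b). Tips a and b are 3 mm apart as parked and 25 mm apart at the stop. Rubber jaw pads are 26 mm wide along the hinge pin.
- clip_spread (a joint): How far the larger clip is spread, rad: 0 as parked on the 3 mm wall, -0.06 shut, 0.5 at the stop (handles fully squeezed). The mouth widens by 4.5 mm per 0.1 rad. Squeezing at the grip height takes about 5 N at the start and 12 N at the stop; let go, it snaps shut.
- clip: The larger spring clip, origin on its hinge pin (119 mm above the table when parked), axes as clip_grip. Steel clamp with black handle grips, 98 mm tall, levers 22 mm wide, 45 g, parked handles up on the box wall nearest the robot. Parked, the handles splay like a V: 52 mm over the outsides at the top, 45 mm at grip height, 28 mm near the pin. At the stop their outer faces are parallel, 25 mm apart.
- parking_wall (a point): Middle of the top of the ticket box's wall nearest the robot, on which the two clips are parked side by side, each about 50 mm from this point, either one on either side. y runs along the wall, x across it into the box. The wall is 3 mm thick, its top 85 mm above the table; the parked clips' jaws reach 11 mm (larger) down both sides of it.
- ticket_box: Grey sheet-steel open box, fixed, 110 (x) by 200 (y) by 85 mm high, 3 mm walls, with blank tickets standing in the half away from the robot. Origin at the centre of its underside.
- card_edge (a point): Middle of the top edge of the sign's card, 135 mm above the table. y runs along the edge, x is square to the card's faces, z up. The card is a stiff white board 3 mm thick, 140 mm wide, standing 115 mm out of its block, with a green band and a train picture on both faces.
- sign: The sign: the card in a weighted wooden block 64 by 150 by 20 mm, about 0.85 kg in all, loose on the table. Origin at the centre of its underside.
- small_clip: Bystander: the smaller spring clip, same make, 69 mm tall, parked on the same wall. Origin on its hinge pin, 109 mm above the table.
- glue: Bystander: white glue bottle, 38 mm across, 105 mm tall. Origin at the centre of its foot.
- paint_jar: Bystander: small paint jar, 29 mm across, 34 mm tall, between the box and the sign. Origin at the centre of its foot.
- screwdriver: Bystander: black-handled screwdriver, 150 mm long, lying near the robot. Origin near its middle, on the table.
- tape: Bystander: roll of masking tape, 68 mm across, 18 mm high, lying flat at the left. Origin at the centre of its underside.
- railcar: Bystander: model railcar, 160 by 32 by 43 mm, on a short display track near the robot. Origin at the centre of its underside.
- gas_holder: Bystander: model of a spherical gas holder on legs, 80 mm across, 103 mm tall, beyond the box and the sign. Origin at the centre of its foot.
There are look-alikes about, which are no part of the job. What is shaped like the clip but purple is not meant. What is shaped like the ticket_box but orange is not meant.

How it is judged:
On the way:
1. the clip, squeezed open in the fingers, is lifted off the ticket box (value of joint clip_spread above 0.1 rad and height (world z) of clip above 0.15 m and contact force between clip and the fingers above 1 N and contact force between clip and ticket_box below 0.1 N), for 0.2 s.
At the end, for the whole second after the job is handed in: Squeezed by the fingers (over 2 N), the clip is spread over 0.3 rad, at rest; its tips stand on opposite sides of the card, over 4.5 mm from its mid-plane, 6 to 35 mm below the edge, within 25 mm of its middle, hinge within 0.25 rad of the edge; the sign is untouched, upright, moved under 12 mm (value of joint clip_spread above 0.3 rad and ((x of clip_tip_a in the frame of card_edge below -0.0045 m and x of clip_tip_b in the frame of card_edge above 0.0045 m) or (x of clip_tip_b in the frame of card_edge below -0.0045 m and x of clip_tip_a in the frame of card_edge above 0.0045 m)) and z of clip_tip_a in the frame of card_edge between -0.035 and -0.006 m and y of clip_tip_a in the frame of card_edge between -0.025 and 0.025 m and z of clip_tip_b in the frame of card_edge between -0.035 and -0.006 m and y of clip_tip_b in the frame of card_edge between -0.025 and 0.025 m and angle between the y axis of clip and the y axis of card_edge, either way round below 0.25 rad and contact force between each of clip, the arm, the fingers and sign below 0.2 N and contact force between clip and the fingers above 2 N and linear speed of clip below 0.03 m/s and distance of sign from where it was at the start of the episode below 0.012 m and angle between card_edge's own z axis and vertical below 0.05 rad); the arm keeps its last pose, push and grip.
It fails at once if the clip bites or knocks the card (more than 6 N) (contact force between clip and sign above 6 N).
It fails at once if the sign is shoved more than 15 mm or tipped (distance of sign from where it was at the start of the episode above 0.015 m or angle between card_edge's own z axis and vertical above 0.15 rad).
It fails at once if the small clip is moved more than 12 mm (distance of small_clip from where it was at the start of the episode above 0.012 m).
It fails at once if another thing is moved more than 20 mm (distance of any of glue, paint_jar, screwdriver, tape, railcar, gas_holder from where it was at the start of the episode above 0.02 m).
It also fails if it takes over 38 s, if anything falls off the work surface, if the arm or the gripper's body presses on something with over 40 N, if the wrist force passes 120 N, or if a joint passes its speed limit or range.

## Working session

There is one attempt and no reset: what is moved stays moved. The work goes in short steps, each a Python script; the robot and the scene stay as the last script left them, time stands still between calls to the robot, and variables do not carry over. Pictures are saved under pics/ and viewed, and the job is handed in when it is done.

```bash
mkdir -p pics; ls
python3 - <<'E'
from bench import *
import cv2,numpy as np
for n in ["scene","top","wrist"]:
    d=get_image(n); cv2.imwrite(f"pics/{n}0.png",d["frame"]); np.savez(f"pics/{n}0.npz",**d)
    print(n,d["camera_matrix"].tolist(),np.round(d["view"],4).tolist(),d.keys())
print(state())
E
```

```text
pics
scene [[453.6157687688133, 0.0, 315.0860186649094], [0.0, 453.6157687688133, 232.8189088798584], [0.0, 0.0, 1.0]] [[0.428, 0.9036, 0.0167, -0.2184], [-0.5166, 0.2295, 0.8249, 0.1681], [0.7416, -0.3616, 0.565, -1.5436], [0.0, 0.0, 0.0, 1.0]] dict_keys(['frame', 'depth', 'camera_matrix', 'view'])
top [[621.011053461449, 0.0, 328.8726800136698], [0.0, 621.011053461449, 244.63935206504064], [0.0, 0.0, 1.0]] [[0.0101, -0.9999, -0.0032, 0.0033], [0.9961, 0.0098, 0.0871, -0.5299], [-0.0871, -0.0041, 0.9962, -1.6105], [0.0, 0.0, 0.0, 1.0]] dict_keys(['frame', 'depth', 'camera_matrix', 'view'])
wrist [[333.0707484791255, 0.0, 320.5723927908325], [0.0, 333.0707484791255, 238.1144975388884], [0.0, 0.0, 1.0]] [[0.3134, 0.9496, -0.0016, -0.6011], [-0.9152, 0.3016, -0.2672, 0.0304], [-0.2533, 0.0852, 0.9636, -0.3904], [0.0, 0.0, 0.0, 1.0]] dict_keys(['frame', 'depth', 'camera_matrix', 'view'])
{'time': 0.15, 'joint_pos': array([ 1.19531983e+00,  9.16917548e-02,  1.23160126e+00, -3.23076811e-05,
        1.81981252e+00, -5.67305356e-02]), 'dq': array([ 9.34755421e-05, -2.47754074e-03, -2.77863503e-03, -3.43508773e-04,
        1.73900753e-03,  2.99775821e-04]), 'joint_torque': array([ 9.82774654e-04, -4.47046816e+01, -4.06907094e+01,  6.98955730e-02,
        2.74125254e-02, -1.05392896e-04]), 'ee_pos': array([0.18797539, 0.56956635, 0.22976765]), 'ee_rot': array([-1.46905291e-04,  1.58703037e-01,  9.87326073e-01, -7.42201770e-04]), 'ft_force': array([-0.19261305, -0.05751615,  0.92463443]), 'moment': array([0.0161807 , 0.01790205, 0.01286539]), 'finger_gap': 0.08781634956135878}
```

View pics/scene0.png

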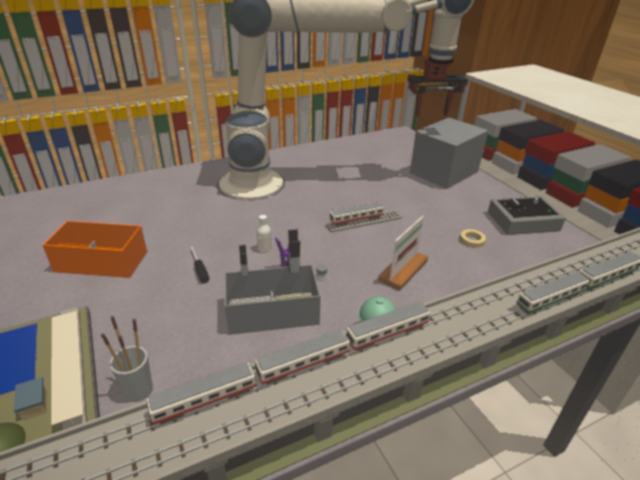

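View pics/top0.png

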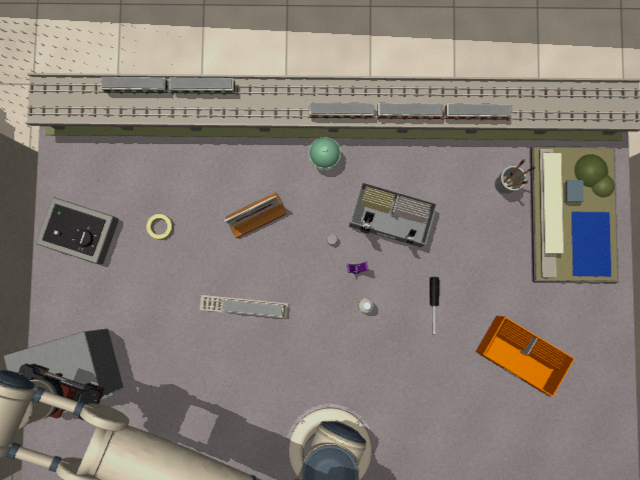

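The scene view shows the big black clip at (294,250), the small one at (243,260), and the purple look-alike at (285,250). In the top view these are about (367,218), (418,237) and (357,268). The orange box at (525,355) is the other look-alike. I'll check with a close crop and start measuring.

Run:
```python
import cv2,numpy as np
a=cv2.imread("pics/scene0.png")[220:340,215:335]; b=cv2.imread("pics/top0.png")[170:290,330:450]; c=cv2.imread("pics/top0.png")[170:260,210:300]
cv2.imwrite("pics/crop1.png",np.hstack([cv2.resize(a,(400,400),interpolation=2),cv2.resize(b,(400,400),interpolation=2)]))
def load(n): d=np.load(f"pics/{n}0.npz"); return d
d=load("top"); D=d["depth"];K=d["camera_matrix"];V=d["view"]
v,u=np.mgrid[:480,:640]
P=np.stack([(u-K[0,2])/K[0,0]*D,-(v-K[1,2])/K[1,1]*D,-D,np.ones_like(D)],-1)@np.linalg.inv(V).T
P=P[...,:3]
print("table z",np.median(P[300:320,300:340,2]))
# sign
for name,(r0,r1,c0,c1),zl,zh in [("card",(185,245,215,300),.11,.16),("box",(175,250,340,445),.075,.1),("clips",(175,250,340,445),.1,.2),("purple",(255,280,340,375),.02,.2),("jar",(225,250,322,345),.02,.06),("glue",(290,320,350,382),.03,.2),("gas",(130,175,300,345),.03,.2)]:
    q=P[r0:r1,c0:c1]; m=(q[...,2]>zl)&(q[...,2]<zh)&(D[r0:r1,c0:c1]>0); pts=q[m]
    print(name,len(pts),pts.min(0).round(4),pts.max(0).round(4),np.median(pts,0).round(4))
    if name in("card","box"):
        (cx,s,ang)=cv2.minAreaRect((pts[:,:2]*1000).astype(np.float32)); print(cx,s,ang)
    if name=="clips":
        for p,(y,x) in zip(pts,np.argwhere(m)): print((x+c0,y+r0),p.round(3),end=' ')
        print()
```

```text
table z 0.0011399732416058628
card 181 [0.5761 0.1418 0.1107] [0.6396 0.2668 0.1427] [0.6069 0.2059 0.1305]
(607.8074340820312, 204.0262908935547) (6.846034526824951, 138.52813720703125) 27.776880264282227
box 419 [ 0.5282 -0.2628  0.075 ] [ 0.6868 -0.0422  0.0978] [ 0.6086 -0.162   0.0844]
(605.6906127929688, -152.91488647460938) (200.87802124023438, 116.25153350830078) 73.85971069335938
clips 263 [ 0.5248 -0.202   0.1   ] [ 0.5991 -0.0661  0.1778] [ 0.5658 -0.0882  0.1396]
(np.int64(366), np.int64(211)) [ 0.598 -0.08   0.178] (np.int64(367), np.int64(211)) [ 0.599 -0.083  0.17 ] (np.int64(365), np.int64(212)) [ 0.596 -0.078  0.174] (np.int64(366), np.int64(212)) [ 0.596 -0.08   0.171] (np.int64(367), np.int64(212)) [ 0.596 -0.083  0.175] (np.int64(368), np.int64(212)) [ 0.597 -0.085  0.171] (np.int64(369), np.int64(212)) [ 0.596 -0.087  0.173] (np.int64(370), np.int64(212)) [ 0.596 -0.09   0.175] (np.int64(365), np.int64(213)) [ 0.594 -0.078  0.169] (np.int64(366), np.int64(213)) [ 0.594 -0.08   0.172] (np.int64(367), np.int64(213)) [ 0.594 -0.083  0.17 ] (np.int64(368), np.int64(2
[... 13217 characters left out ...]
), np.int64(242)) [ 0.527 -0.189  0.148] (np.int64(411), np.int64(242)) [ 0.528 -0.192  0.139] (np.int64(412), np.int64(242)) [ 0.528 -0.195  0.14 ] (np.int64(409), np.int64(243)) [ 0.525 -0.187  0.146] (np.int64(410), np.int64(243)) [ 0.525 -0.189  0.149] (np.int64(411), np.int64(243)) [ 0.525 -0.192  0.143] (np.int64(412), np.int64(243)) [ 0.525 -0.194  0.143] 
purple 170 [ 0.455  -0.0879  0.0203] [ 0.4813 -0.0375  0.1034] [ 0.4678 -0.0645  0.071 ]
jar 88 [ 0.5311 -0.01    0.0233] [0.5575 0.0137 0.0422] [0.5438 0.0031 0.0342]
glue 181 [ 0.3551 -0.103   0.0326] [ 0.3909 -0.0673  0.1131] [ 0.3734 -0.0828  0.0743]
gas 781 [ 0.7248 -0.0156  0.0549] [0.8094 0.0626 0.1085] [0.7603 0.0231 0.088 ]
```

View pics/crop1.png

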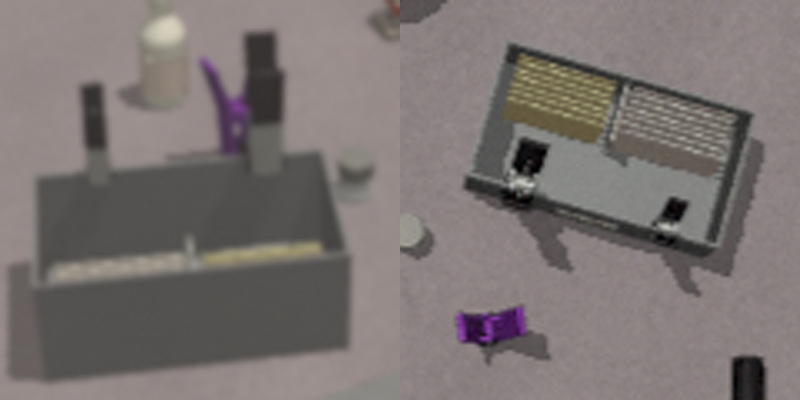

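The crop confirms it: the large black clip is at the wall's +y end, top view (367,218), centre about (0.573,-0.083). The small clip is at the other end. I'll move above it and re-measure with the wrist camera.

```bash
cat > h.py <<'E'
import numpy as np,cv2
from bench import *
def q(phi_deg): # tool down, jaw axis y along phi
    a=np.radians((phi_deg+90)/2); return [0.,float(np.cos(a)),float(np.sin(a)),0.]
def cloud(d):
    D=d["depth"];K=d["camera_matrix"]; v,u=np.mgrid[:480,:640]
    return (np.stack([(u-K[0,2])/K[0,0]*D,-(v-K[1,2])/K[1,1]*D,-D,np.ones_like(D)],-1)@np.linalg.inv(d["view"]).T)[...,:3]
def snap(n,tag):
    d=get_image(n); cv2.imwrite(f"pics/{n}{tag}.png",d["frame"]); np.savez(f"pics/{n}{tag}.npz",**d); return d
E
python3 - <<'E'
from h import *
# card refine
d=dict(np.load("pics/top0.npz"));P=cloud(d)
q_=P[185:245,215:300].reshape(-1,3); 
for zl in(.12,.125,.13): 
    p=q_[(q_[:,2]>zl)&(q_[:,2]<.15)]; c=cv2.minAreaRect((p[:,:2]*1000).astype(np.float32)); print(zl,len(p),c,p.mean(0).round(4))
for f in (-16,164,27.8,207.8):
    print(f,inverse_kinematics([.573,-.083,.146],q(f)),inverse_kinematics([.608,.204,.2],q(f)))
for f in (-16,164): print(inverse_kinematics([.573,-.083,.30],q(f)))
E
```

```text
0.12 134 ((607.8074340820312, 204.0262908935547), (6.846034526824951, 138.52813720703125), 27.776880264282227) [0.6064 0.2074 0.1325]
0.125 118 ((608.2822875976562, 204.2765655517578), (5.82211446762085, 138.53439331054688), 27.707300186157227) [0.607  0.2064 0.1339]
0.13 94 ((608.08642578125, 204.17544555664062), (5.518986225128174, 138.55447387695312), 27.465410232543945) [0.6075 0.2058 0.1355]
-16 [-2.02608884e-01  3.41266879e-02  1.43946468e+00 -4.44089210e-16
  1.66800129e+00  7.66437961e-02] [ 2.70681685e-01  1.99610808e-01  1.16597165e+00 -4.44089210e-16
  1.77601019e+00  5.49934365e-01]
164 None [ 2.70681685e-01  1.99610808e-01  1.16597165e+00 -4.44089210e-16
  1.77601019e+00 -2.59165829e+00]
27.8 [-2.02608884e-01  3.41266879e-02  1.43946468e+00 -4.44089210e-16
  1.66800129e+00 -6.87810416e-01] [ 2.70681685e-01  1.99610808e-01  1.16597165e+00 -4.44089210e-16
  1.77601019e+00 -2.14519847e-01]
207.8 [-2.02608884e-01  3.41266879e-02  1.43946468e+00 -4.44089210e-16
  1.66800129e+00  2.45378224e+00] None
[-2.02608884e-01  6.00348725e-02  1.13968970e+00 -4.44089210e-16
  1.94186808e+00  7.66437961e-02]
None
```

Run:
```python
from h import *
print(state()["time"]); move_to([.56,-.08,.29],q(-16)); print(state()["time"],state()["ee_pos"])
d=snap("wrist","1"); print(-np.linalg.inv(d["view"])[:3,2],np.linalg.inv(d["view"])[:3,3])
P=cloud(d); x=P.reshape(-1,3)
m=(x[:,2]>.16)&(x[:,2]<.19)&(abs(x[:,0]-.573)<.06)&(abs(x[:,1]+.083)<.06)
p=x[m]; print(len(p),p.min(0),p.max(0)); c=cv2.minAreaRect((p[:,:2]*1000).astype(np.float32)); print(c)
m=(x[:,2]>.083)&(x[:,2]<.087)&(abs(x[:,0]-.57)<.1)&(abs(x[:,1]+.1)<.2); p=x[m]; print(len(p));
```

```text
0.15
2.8 [ 0.5600993  -0.07917328  0.28992343]
[-0.0733254 -0.2566959 -0.9637067] [ 0.57876189 -0.00671272  0.44364993]
488 [ 0.54418497 -0.09833701  0.16018031] [ 0.59788364 -0.06514977  0.17304261]
((571.5128173828125, -81.75704193115234), (21.280160903930664, 50.79856872558594), 74.35137939453125)
1068
```

View pics/wrist1.png

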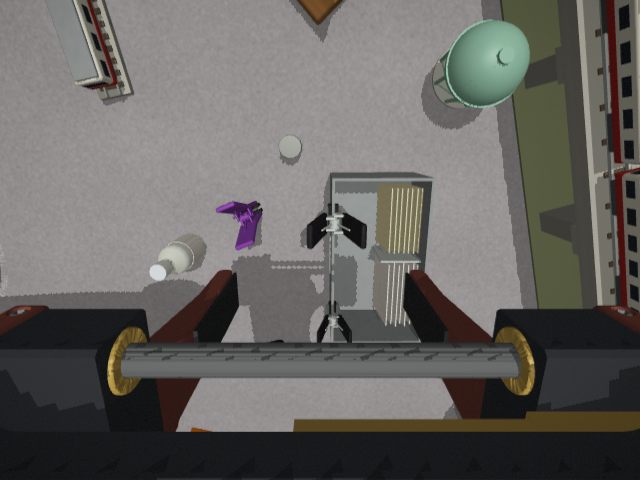

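The wrist view shows the large clip's handles at (335,228), clear of the fingers' path. The rectangle fit gives a centre of (0.5715,-0.0818) and yaw -15.7°. Next I descend and squeeze.

Run:
```python
from h import *
X=[.572,-.082]; 
move_to(X+[.235],q(-15.8)); move_l(X+[.146],0.08); s=state(); print(s["time"],s["ee_pos"],s["ft_force"])
close(); s=state(); print(s["time"],s["finger_gap"],s["ft_force"],s["moment"])
hold(.3); s=state(); print(s["finger_gap"],s["ft_force"]); snap("wrist","2"); snap("scene","2")
```

```text
4.45 [ 0.57236656 -0.08205586  0.14684138] [0.31367022 0.14492198 0.01876975]
5.4417 0.024308494907958004 [ 0.22300979 -0.91918972  0.19935295] [-0.07473611  0.03866151  0.01346286]
0.02473436834896062 [ 0.38731365 -0.30820877 -1.07976868]
```

View pics/wrist2.png

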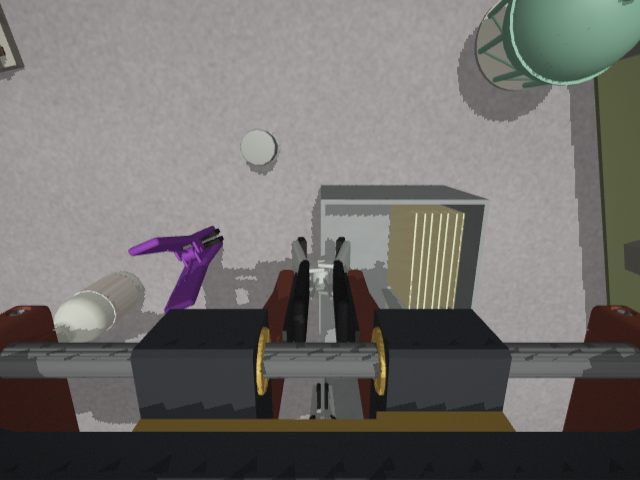

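View pics/scene2.png

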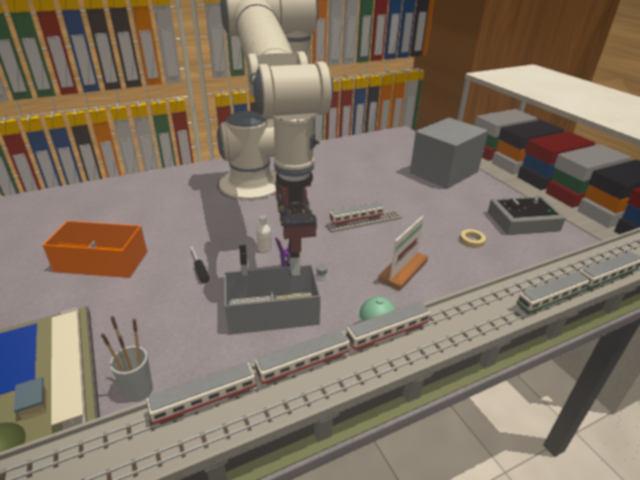

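The gap is 24.7 mm, so the clip is at its stop. The wrist view shows the jaws spread at (300,243) and (342,243), either side of the wall (322). Lifting straight up.

Run:
```python
from h import *
X=[.572,-.082]
move_l(X+[.29],0.12); hold(.3); s=state(); print(s["time"],s["ee_pos"],s["finger_gap"],s["ft_force"])
move_to([.608,.204,.29],q(27.6)); hold(.2); s=state(); print(s["time"],s["ee_pos"],s["finger_gap"],s["ft_force"])
d=snap("wrist","3"); snap("scene","3"); snap("top","3")
P=cloud(d); x=P.reshape(-1,3)
m=(x[:,2]>.125)&(x[:,2]<.145)&(np.hypot(x[:,0]-.608,x[:,1]-.204)<.09); p=x[m]; print("card",len(p),p.mean(0),cv2.minAreaRect((p[:,:2]*1000).astype(np.float32)))
f=d["frame"][190:370,220:420]; cv2.imwrite("pics/c3.png",cv2.resize(f,None,fx=3.3,fy=3.3,interpolation=2))
```

```text
7.4917 [ 0.57190718 -0.08198528  0.28962259] 0.024446281125561364 [0.50376162 0.13923878 0.10961403]
8.8 [0.60833013 0.20246118 0.29033238] 0.024558601455332986 [-1.57509098e-01 -4.14180531e-04 -1.02924321e+00]
card 360 [0.5974037  0.22418047 0.13478931] ((598.9951782226562, 221.0432586669922), (2.988819122314453, 102.4113998413086), 26.793249130249023)
```

View pics/wrist3.png

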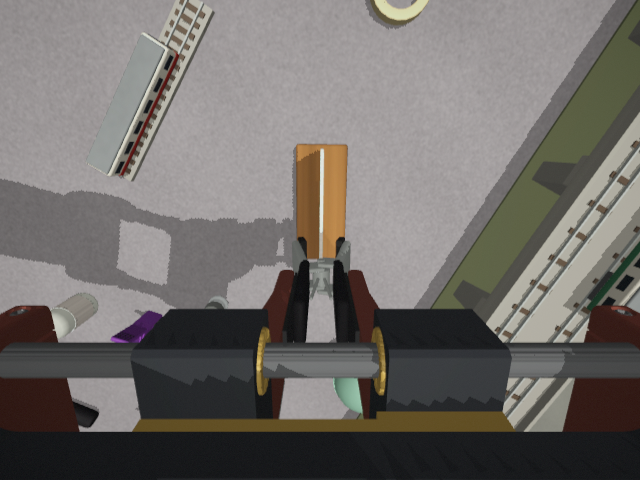

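View pics/scene3.png

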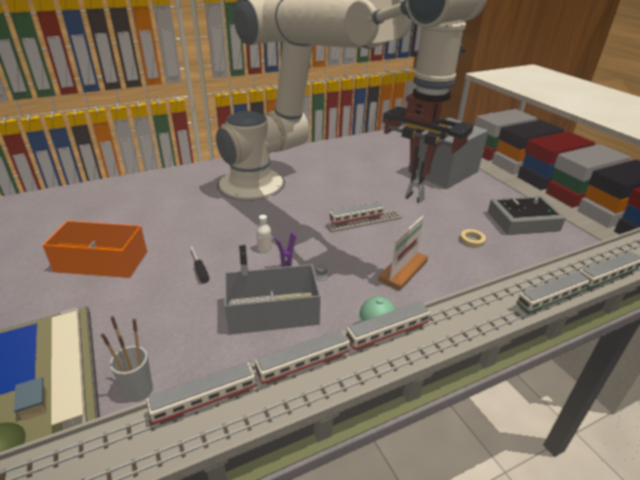

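View pics/c3.png

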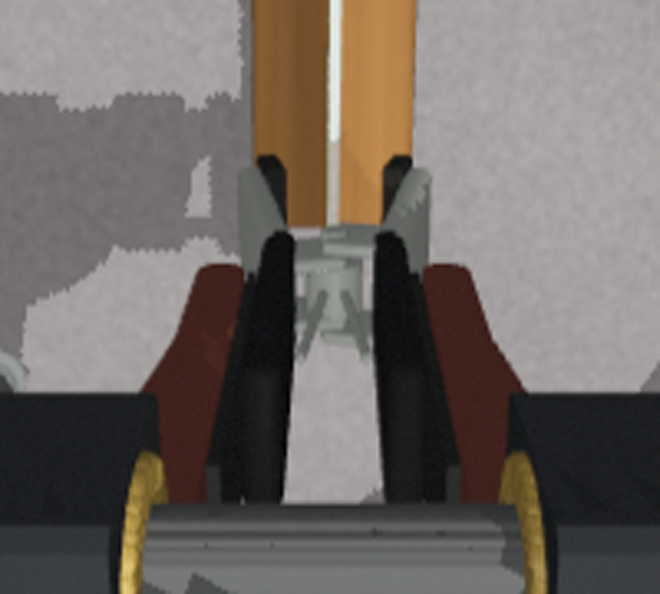

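The wrist view shows the jaws at (300,245) and (345,245), with the white card edge at (322,150–250) centred between them. Next I measure the jaw tips in hand against the card line.

Run:
```python
from h import *
d=dict(np.load("pics/wrist3.npz")); P=cloud(d).reshape(-1,3); s=state(); ee=np.array(s["ee_pos"]); print(ee,s["time"])
R_=np.array(s["ee_rot"]); from scipy.spatial.transform import Rotation as Ro
R=Ro.from_quat(R_[[1,2,3,0]]).as_matrix(); print(np.degrees(np.arctan2(R[1,1],R[0,1])),R[:,2])
t=(P-ee)@R  # tool frame
m=(abs(t[:,0])<.04)&(abs(t[:,1])<.03)&(t[:,2]>0.03)&(t[:,2]<.09)
for z0 in np.arange(.03,.085,.006):
    k=m&(t[:,2]>=z0)&(t[:,2]<z0+.006)
    for sg in(-1,1):
        w=t[k&(sg*t[:,1]>0)]
        if len(w)>2: print(round(z0,3),sg,len(w),"y",np.percentile(w[:,1],[2,50,98]).round(4),"x",np.percentile(w[:,0],[2,50,98]).round(4))
# card line
m=(P[:,2]>.131)&(P[:,2]<.140)&(np.hypot(P[:,0]-.608,P[:,1]-.204)<.09)
c=t[m]; pf=np.polyfit(c[:,0],c[:,1],1); print("card in tool: slope,off",pf, c[:,0].min(),c[:,0].max())
```

```text
[0.60818941 0.20312868 0.29016144] 8.95
27.515979909814035 [ 2.38065515e-04  3.15794260e-05 -9.99999971e-01]
0.03 -1 101 y [-0.0138 -0.0061 -0.0007] x [-0.0051  0.0071  0.0111]
0.03 1 129 y [0.0008 0.0054 0.0138] x [-0.0076  0.0095  0.011 ]
0.036 -1 56 y [-0.0149 -0.0128 -0.0032] x [-0.0048  0.0092  0.0111]
0.036 1 61 y [0.0019 0.0119 0.0149] x [-0.0078  0.0097  0.011 ]
0.042 -1 50 y [-0.0167 -0.0156 -0.0113] x [-0.0015  0.01    0.0111]
0.042 1 46 y [0.0106 0.0149 0.016 ] x [-0.0028  0.01    0.0111]
0.048 -1 41 y [-0.0177 -0.0167 -0.0127] x [-0.0041  0.0101  0.0111]
0.048 1 41 y [0.0123 0.0168 0.0172] x [-0.0069  0.0091  0.0111]
0.054 -1 42 y [-0.0184 -0.0179 -0.0131] x [-0.0082  0.0094  0.0111]
0.054 1 42 y [0.0129 0.0173 0.0183] x [-0.006   0.0092  0.011 ]
0.06 -1 120 y [-0.0195 -0.0129 -0.0103] x [-0.0065  0.0092  0.0128]
0.06 1 117 y [0.0101 0.0129 0.0195] x [-0.0056  0.0098  0.0129]
0.066 -1 59 y [-0.0208 -0.0189 -0.0125] x [-0.008   0.0104  0.013 ]
0.066 1 39 y [0.0116 0.0173 0.0204] x [-0.0084  0.0108  0.0129]
0.072 -1 6 y [-0.0163 -0.0145 -0.0129] x [0.0127 0.0128 0.013 ]
0.072 1 10 y [0.0127 0.0145 0.0162] x [0.0112 0.0126 0.0129]
card in tool: slope,off [ 0.01121898 -0.00014039] -0.03103618107624834 0.07134459740693784
```

The jaws are symmetric (±12.7 mm) with tips 73 mm below the TCP. The card plane is 0.1 mm off the jaw centre and 0.01 rad off in angle, and its middle is within 2 mm. Lowering so the tips end 15 mm below the edge.

Run:
```python
from h import *
X=[.608,.204]
move_l(X+[.222],0.06); s=state(); print(s["time"],s["ee_pos"],s["finger_gap"],s["ft_force"])
move_l(X+[.193],0.03); hold(.5); s=state(); print(s["time"],s["ee_pos"],s["finger_gap"],s["ft_force"])
d=snap("wrist","4"); e=snap("scene","4")
f=d["frame"][150:350,210:430]; cv2.imwrite("pics/c4.png",cv2.resize(f,None,fx=3,fy=3,interpolation=2))
f=e["frame"][150:300,340:460]; cv2.imwrite("pics/s4.png",cv2.resize(f,None,fx=4,fy=4,interpolation=2))
from scipy.spatial.transform import Rotation as Ro
ee=np.array(s["ee_pos"]);R=Ro.from_quat(np.array(s["ee_rot"])[[1,2,3,0]]).as_matrix(); P=cloud(d).reshape(-1,3);t=(P-ee)@R
m=(P[:,2]>.130)&(P[:,2]<.141)&(t[:,0]>.015)&(t[:,0]<.09)&(abs(t[:,1])<.008)
c=t[m]; print(len(c),np.polyfit(c[:,0],c[:,1],1),c[:,0].max(),np.median(c[:,2]))
m=(abs(t[:,0])<.04)&(abs(t[:,1])<.03)&(abs(t[:,1])>.009)&(t[:,2]>0.06)&(t[:,2]<.08)
for sg in(-1,1):
    w=t[m&(sg*t[:,1]>0)]; print(sg,len(w),np.percentile(w[:,1],[2,50,98]),w[:,2].max(),w[:,0].max())
```

```text
10.2333 [0.60819513 0.20405429 0.22266841] 0.024617568440381744 [-1.26481053  0.43308778  0.0913632 ]
11.85 [0.60800676 0.20402038 0.19300508] 0.024522384581827324 [ 0.7818831  -0.70233063 -0.91305742]
414 [ 0.01658028 -0.000464  ] 0.07133757140837936 0.05825294926527766
-1 185 [-0.02049348 -0.01457585 -0.01013617] 0.07424022382006613 0.013778881090616896
1 164 [0.01034751 0.01436887 0.02050534] 0.07444930465679309 0.013882040073382429
```

View pics/c4.png

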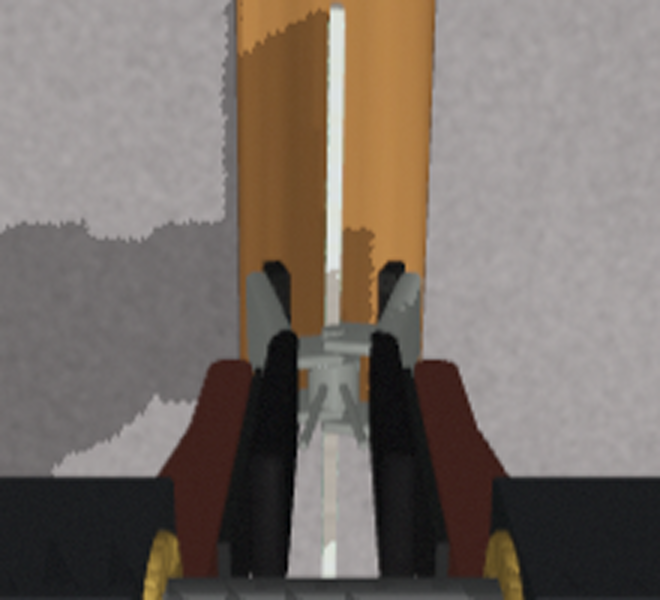

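View pics/s4.png

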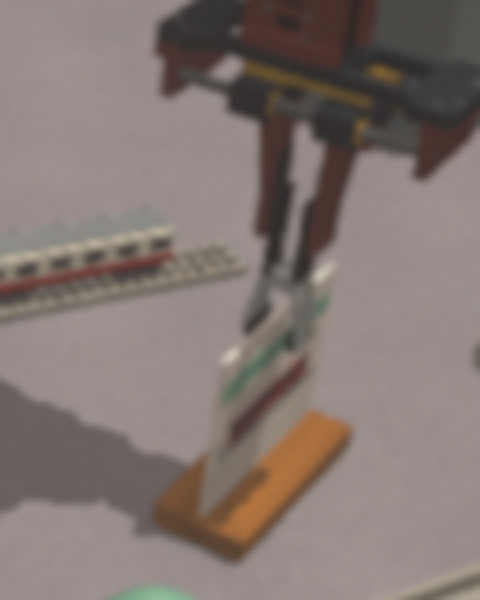

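The wrist crop shows the card edge centred between the two open jaws (x≈335, jaws at 280 and 395). The scene crop shows one jaw on each face with nothing touching. Tips are about 16 mm below the edge. Handing in.

Run:
```python
from h import *
job_done(); s=state(); print(s["time"],s["finger_gap"],s["ee_pos"])
```

```text
the job is handed in; nothing more can be done
the job is handed in; nothing more can be done
```

The larger black clip is off the ticket box wall and held squeezed open over the middle of the card's top edge, one jaw on each face. I handed the job in at about 12 s; it reported no verdict.

Last checks, just before hand-in:
- **Squeeze:** the finger gap was 24.5 mm, which puts the handles at their stop, so the jaws are fully spread.
- **Clearance:** the jaws sit evenly at about ±10–14 mm from the tool's centre line. The card's mid-plane was 0.5 mm off that line and turned about 0.017 rad.
- **Depth and centring:** the tips are about 16 mm below the edge, and within about 2 mm of its middle.
- **Contact:** the wrist force was within about 1.5 N, the same as when the clip hung free. The pictures show nothing touching the card.
- **Other things:** I saw no sign of anything else having moved in the pictures I took, though I did not measure their positions again after the start.

None of the checks failed or disagreed. My state query after hand-in returned no readings, so I have none from the final second.

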